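# Clamp the planter casting mould shut

### The arm

A 6-joint arm with a two-finger parallel gripper is mounted at the origin on the work surface. World frame = base frame: x ahead of the robot, y to its left, z up, the work surface at z = 0. Lengths are in m, angles in rad, forces in N, time in s.
With the tool pointing down it reaches from about 0.425 to 0.95 m from the base axis. Payload 3.5 kg.
Tool frame: the origin (TCP) lies midway between the tips of the shut fingers; the grasp point (between the pads) lies 19 mm behind it (ctrl.hold_point_z is the distance from the TCP to the grasp point, in m); z points along the fingers, y is the line along which they close (so a half turn about z gives the same grasp; the last joint's range is limited). The gripper opens to 85 mm and grips with 20 to 120 N. Pads are 22 mm wide; open, the fingers measure 114 mm over their backs; the gripper's body (76 mm by 85 mm) begins 54 mm behind the grasp point. The pads swing forward as they close: fully open they stand 13 mm farther back than shut.
Start: joints at [1.105, 0.286, 1.577, -0, 1.279, -0.15], TCP at [0.21, 0.642, 0.231] pointing down, gripper open.
Joint ranges: [-2.77, 2.77], [-0.9, 2.22], [0.21, 2.48], [-1.53, 4.67], [0.24, 2.81], [-2.84, 2.84]. Speed limits (rad/s): [2.79, 2.79, 3.14, 3.14, 3.14, 3.14].

### API

Orientations are given as a unit quaternion [x, y, z, w].
In Python, from plant import readout, cams, sign_off, ctrl gives the robot as it stands. The module is installed in compiled form; this text tells all that it offers.
- The arm moves only by the tool step_arm, never from a script. Its argument "increments" is a list of rows, each a list of 2 entries, a list of its own where there are three numbers: the shift along the world's x, y, z in mm, then the turn, a rotation vector about the world's x, y, z in rad. In form: [[[x, y, z], [rx, ry, rz]], ...]. A call has 1 to 8 rows; each row shifts and turns the commanded pose from where the row before left it; what a row does not reach is not made up. A row lasts 1/12 s, in which the tool goes at most 41.7 mm and 7.16 degrees, less where a joint would pass 70% of its speed; a pose out of reach is approached as far as the arm can. A call is refused whole if a number of a shift passes 41.7 or a number of a turn 0.125, either way. A call with a gripper value outside its range is refused whole. "fingers" is the opening, from -1 (shut) to 1 (fully open), set as the call begins (left out, the last holds). The fingers move at their own pace and stop on an object; "grip_force" is the grip in N (left out, the last holds). Time passes only in rows, so rows that do not move let the fingers close. It gives the time, the measured TCP pose, the force, the opening and the grip force at its end, in the units of the state.
- readout.get_state(): the state, without advancing time (a new reading comes with each control period).
- cams.read_camera(name): name is "scene" or "top" or "wrist"; returns the picture (420x560x3 uint8, red, green, blue); there is no depth.
- cams.get_calibration(name): a dict with "fx", "fy", "cx", "cy" (pixels), "eye" and "rotation" of the camera in the world; the wrist camera has in their place "T_tool_cam" (4x4, takes a point from camera to tool coordinates, whose origin is the TCP and whose axes are the flange's). Camera axes: x right, y up, looking along -z (the intrinsics and any distortion apply to the point x, -y, -z); pixel columns grow to the right and rows downward; lengths in m; the calibration is good to about 2 mm. A picture is of the moment at which its call begins: read the wrist's pose just before it. get_calibration takes no time and is no camera call.
- sign_off(): hands the job in; it is judged then, once.
The state is a dict: "time": time; "qpos": joint angles; "dq": joint speeds; "joint_efforts": joint torques, N m; "eef_pos": TCP position; "tcp_rot": TCP orientation; "contact_force": force on the tool from outside, world axes, zero at the start; "wrist_torque": the same for the moment, N m; "opening": opening from 0.0 (shut) to 1.0 (fully open); "finger_force": force on a finger pad.
Only numpy, scipy, OpenCV 4.12 (cv2) and the standard library are available. Lean on these libraries where they do the work, as an engineer would, in place of code of your own. Each camera call takes 0.05 s, during which the arm holds its last target. There are 200 camera calls.

### The job

Get the plaster casting mould ready for its next pour: take the orange-handled flat driver from the wooden rack and with it turn both big slotted brass screws on the mould clockwise until each is fully home, its slot in line with the red marks. Then stand the driver back in its own well in the rack, fully down, and let go. Keep the gripper itself off the mould, and leave the blue driver, the planter and the carton alone.

Things in the scene. Friction and masses are not known exactly. Their poses are not given: they have to be found in the camera images.
- mould: white plaster mould on a plywood board, fixed to the bench, left or right of the rack; 150 (x) x 280 (y) mm, plaster top 78 mm high, at each end a steel clamp plate (100 x 86 mm, top at 84 mm). Origin: centre of the underside; y its long side, z up. Brass slotted screws at x = 0, y = -78 mm (screw_a) and +78 mm (screw_b); heads 16 mm high, tops at 100 mm.
- screw_a_slot (a point): centre of the slot floor of the first (mould y = -78 mm) brass screw, on its turning axis, 89 mm above the work surface. Its x axis runs along the slot, z up; it turns with the screw. The slot is 11 mm wide (bevelled to 16 mm at the top), 11 mm deep, open at both ends and runs right across the head (56 mm diameter).
- screw_a (a joint): turn of the first (mould y = -78 mm) brass screw, rad; grows clockwise seen from above. Starts at 0 to 0.35; hard stop at 1.25 (fully home), where the slot is in line with the red marks on its clamp plate, parallel to mould y. Captive: neither rises nor sinks. Steady friction of about 0.12 N m; stays where it is left.
- screw_b_slot (a point): centre of the slot floor of the second (mould y = +78 mm) brass screw, on its turning axis, 89 mm above the work surface. Its x axis runs along the slot, z up; it turns with the screw. The slot is 11 mm wide (bevelled to 16 mm at the top), 11 mm deep, open at both ends and runs right across the head (56 mm diameter).
- screw_b (a joint): turn of the second (mould y = +78 mm) brass screw, rad; grows clockwise seen from above. Starts at 0 to 0.35; hard stop at 1.25 (fully home), where the slot is in line with the red marks on its clamp plate, parallel to mould y. Captive: neither rises nor sinks. Steady friction of about 0.12 N m; stays where it is left.
- rack: brown wooden block, 90 (x) x 210 (y) x 70 (z) mm, fixed to the bench. Origin: centre of the underside, z up. Two wells at x = 0, y = -50 and +50 mm, each 40 mm along x by 12 mm along y, 66 mm deep, with a 3 mm chamfer round the mouth. One holds the orange driver, the other the blue one, either way round.
- driver: orange-handled flat driver, loose, about 0.2 kg, upright in its well. Origin: centre of the blade's lower end; z up the tool. Blade 34 (x) x 6 (y) mm, z = 0 to 62 mm; rectangular handle 40 (x) x 24 (y) mm, z = 62 to 137 mm. In the rack the handle's shoulder rests on the rack's top, the blade's end 8 mm above the bench. Grip across the 24 mm (y). Alike after a half turn about z.
- driver_tip (a point): centre of the orange driver's blade end (same as its origin and axes)
- driver_grip (a point): middle of the grip zone on the orange driver's handle, 112 mm above the blade end, 25 mm below the handle's top; axes as the driver's
- pin_driver: blue-handled two-pin driver, of the same size and origin as the orange one, loose, upright in the other well; not needed
- planter: blue planter with a copper rim and a small green plant, 116 mm diameter, 95 mm high (118 mm with leaves), loose. Origin: centre of the underside; a bystander
- carton: closed cardboard carton, 160 (x) x 140 (y) x 75 (z) mm, loose. Origin: centre of the underside; a bystander
Things that resemble listed ones, but are neither listed nor needed, are in the scene too. Of the things like the driver, leave any that is pink; of the rest the smaller one is meant. Of the things that look like the rack, take the one that is nearest to the robot's base at the start.

How it is judged:
By the outcome, as a careful person would: the job done as asked, in the order asked, and still so for the second after the job is handed in, with the robot touching nothing.
It also fails if it takes over 72 s, if anything falls off the work surface, if the arm or the gripper's body presses on something with over 40 N, if the wrist force passes 120 N, or if a joint passes its speed limit or range.

## Working session

There is one attempt and no reset: what is moved stays moved. The work goes in short steps, Python scripts to look and compute and a tool call to move; the robot and the scene stay as the last step left them, time stands still between calls to the robot, and variables do not carry over. Pictures are saved under pics/ and viewed, at most 12 in all, crops included, and the job is handed in when it is done.

Besides the shell and the picture viewer there is one more tool, called after "Call:" by a JSON object that holds its "api" and its "payload". step_arm: Moves the arm, as the interface text tells. Its arguments: {"type":"object","properties":{"increments":{"type":"array","items":{"type":"array"}},"fingers":{"type":"number"},"grip_force":{"type":"number"}},"required":["increments"]}

```bash
mkdir -p pics
python3 - <<'E'
from plant import readout, cams, ctrl
import cv2, numpy as np
s=readout.get_state()
print({k:np.round(v,3).tolist() for k,v in s.items()}, ctrl.hold_point_z)
for n in ["top","scene","wrist"]:
    im=cams.read_camera(n); cv2.imwrite(f"pics/{n}0.png",im[:,:,::-1])
    c=cams.get_calibration(n); print(n,{k:np.round(v,4).tolist() if not isinstance(v,str) else v for k,v in c.items()})
E
```

```text
{'time': 0.0, 'qpos': [1.105, 0.287, 1.578, -0.0, 1.279, -0.15], 'dq': [-0.002, -0.002, -0.001, -0.001, 0.002, -0.0], 'joint_efforts': [0.0, -40.599, -29.262, -0.0, 0.006, -0.0], 'eef_pos': [0.209, 0.641, 0.23], 'tcp_rot': [0.157, 0.988, -0.001, -0.0], 'contact_force': [-0.568, 0.226, 0.257], 'wrist_torque': [-0.005, -0.014, 0.033], 'finger_force': 0.0, 'opening': 0.996} 0.0187
top {'fx': 394.0737, 'fy': 394.0737, 'cx': 277.7618, 'cy': 204.6816, 'eye': [0.5543, -0.0313, 1.2701], 'rotation': [0.0191, -0.0185, -0.7007, 0.713]}
scene {'fx': 536.2593, 'fy': 536.2593, 'cx': 289.3543, 'cy': 209.5559, 'eye': [1.2964, 0.668, 1.2939], 'rotation': [0.127, 0.3062, 0.8725, 0.3588]}
wrist {'fx': 366.0024, 'fy': 366.0024, 'cx': 279.0487, 'cy': 204.9964, 'T_tool_cam': [[0.0008, 0.9455, 0.3256, 0.0846], [1.0, -0.0006, -0.0006, 0.0013], [-0.0004, 0.3256, -0.9455, -0.1411], [0.0, 0.0, 0.0, 1.0]]}
```

View pics/top0.png

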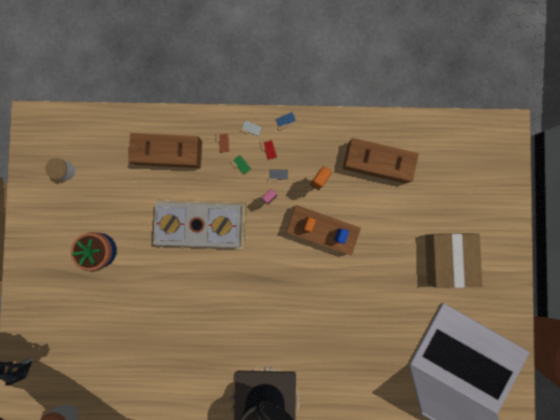

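View pics/scene0.png

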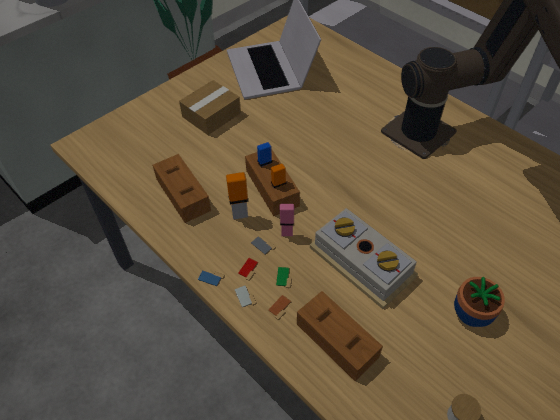

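The top view shows the target rack at about (323,230), with the orange driver at (310,225) and the blue one at (343,236). The mould is at (198,225), with screws at about (170,224) and (222,226). The bigger orange driver at (321,178) and the pink one at (270,197) are decoys. The scene view agrees with this.

```bash
cat > h.py <<'E'
from plant import readout, cams, ctrl
import cv2, numpy as np
from scipy.spatial.transform import Rotation as R
def cam(n,s=None):
    c=cams.get_calibration(n)
    if n=="wrist":
        T=np.array(c["T_tool_cam"]); Q=R.from_quat(s["tcp_rot"]).as_matrix()
        return c,Q@T[:3,3]+np.array(s["eef_pos"]),Q@T[:3,:3]
    return c,np.array(c["eye"]),R.from_quat(c["rotation"]).as_matrix()
def cast(C,uv,z):
    c,e,M=C; uv=np.atleast_2d(uv).astype(float)
    d=np.c_[(uv[:,0]-c["cx"])/c["fx"],-(uv[:,1]-c["cy"])/c["fy"],-np.ones(len(uv))]@M.T
    return e+d*((z-e[2])/d[:,2])[:,None]
def proj(C,p):
    c,e,M=C; q=(np.atleast_2d(p)-e)@M
    return np.c_[c["cx"]+c["fx"]*q[:,0]/-q[:,2],c["cy"]-c["fy"]*q[:,1]/-q[:,2]]
def mask(im,lo,hi):
    return cv2.inRange(cv2.cvtColor(im,cv2.COLOR_RGB2HSV),np.array(lo),np.array(hi))
def blobs(m,amin=20):
    cs,_=cv2.findContours(m,cv2.RETR_EXTERNAL,cv2.CHAIN_APPROX_NONE)
    return sorted([c for c in cs if cv2.contourArea(c)>amin],key=cv2.contourArea,reverse=True)
def shot(n,name):
    s=readout.get_state(); im=cams.read_camera(n); cv2.imwrite(f"pics/{name}.png",im[:,:,::-1]); return im,cam(n,s),s
E
python3 - <<'E'
from h import *
im=cv2.imread("pics/top0.png")[:,:,::-1].copy(); C=cam("top")
for nm,lo,hi,z in [("orange",(5,190,150),(14,255,255),.145),("blue",(108,180,100),(122,255,255),.145),("brass",(18,80,90),(30,255,255),.1)]:
    for b in blobs(mask(im,lo,hi),15):
        r=cv2.minAreaRect(b); print(nm,np.round(r[0]),np.round(r[1]),r[2],cast(C,r[0],z)[0].round(3))
print(cast(C,[[198,225]],.078).round(3),cast(C,[[323,230]],.07).round(3))
b=cv2.resize(im[130:260,140:370],None,fx=3.4,fy=3.4,interpolation=cv2.INTER_CUBIC)
cv2.imwrite("pics/c1.png",b[:,:,::-1])
E
```

```text
orange [322. 176.] [ 9. 16.] 33.690067291259766 [ 0.699 -0.157  0.145]
orange [310. 224.] [ 7. 12.] 20.556045532226562 [ 0.56  -0.123  0.145]
blue [342. 236.] [ 6. 12.] 18.434947967529297 [ 0.528 -0.215  0.145]
brass [241. 164.] [24. 14.] 51.34019470214844 [0.736 0.081 0.1  ]
brass [211. 208.] [99. 47.] 32.660911560058594 [0.603 0.168 0.1  ]
brass [173. 227.] [ 7. 17.] 33.690067291259766 [0.546 0.278 0.1  ]
brass [217. 222.] [ 7. 17.] 33.690067291259766 [0.561 0.15  0.1  ]
brass [164. 221.] [ 7. 17.] 33.690067291259766 [0.563 0.306 0.1  ]
brass [226. 229.] [ 7. 17.] 33.690067291259766 [0.543 0.123 0.1  ]
[[0.552 0.21  0.078]] [[ 0.543 -0.169  0.07 ]]
```

View pics/c1.png

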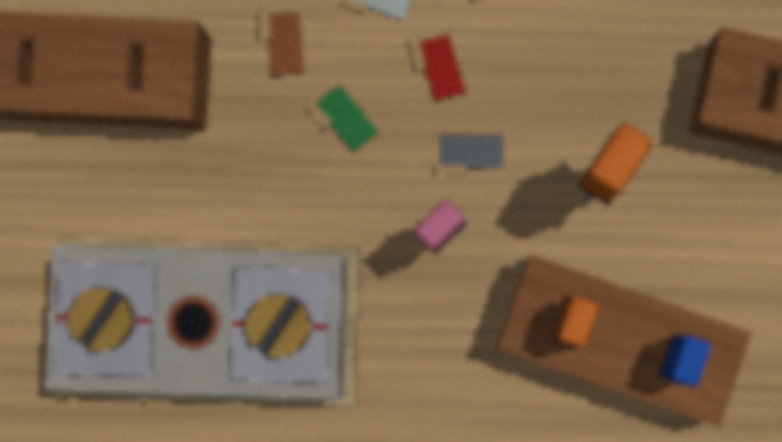

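The crop shows both slots leaning about 33° from image vertical (world x). The marks run along world y, so each screw needs about 1 rad clockwise. Next I'll look at the mould from above.

Call:
{"api": "step_arm", "payload": {"increments": [[[21.5,-27,4.4],[0,0,0]],[[21.5,-27,4.4],[0,0,0]],[[21.5,-27,4.4],[0,0,0]],[[21.5,-27,4.4],[0,0,0]],[[21.5,-27,4.4],[0,0,0]],[[21.5,-27,4.4],[0,0,0]],[[21.5,-27,4.4],[0,0,0]],[[21.5,-27,4.4],[0,0,0]]]}}

```text
time: 0.82
eef_pos: [0.3822, 0.4241, 0.2664]
tcp_rot: [0.157, 0.988, -0.0, -0.0]
contact_force: [-0.1, -0.3, 0.1]
opening: 0.997
finger_force: 0.0
```

Call:
{"api": "step_arm", "payload": {"increments": [[[21.5,-27,4.4],[0,0,0]],[[21.5,-27,4.4],[0,0,0]],[[21.5,-27,4.4],[0,0,0]],[[21.5,-27,4.4],[0,0,0]],[[21.5,-27,4.4],[0,0,0]],[[21.5,-27,4.4],[0,0,0]],[[21.5,-27,4.4],[0,0,0]],[[21.5,-27,4.4],[0,0,0]]]}}

```text
time: 1.48
eef_pos: [0.5542, 0.2081, 0.3016]
tcp_rot: [0.157, 0.988, -0.0, -0.0]
contact_force: [0.8, 1.1, 0.2]
opening: 1.0
finger_force: 0.0
```

Call:
{"api": "step_arm", "payload": {"increments": [[[0,0,0],[0,0,0]],[[0,0,0],[0,0,0]],[[0,0,0],[0,0,0]]]}}

```text
time: 1.73
eef_pos: [0.5531, 0.2098, 0.3011]
tcp_rot: [0.157, 0.988, 0.0, -0.001]
contact_force: [-0.8, 1.0, 0.3]
opening: 1.003
finger_force: 0.0
```

Run:
```python
from h import *
im,C,s=shot("wrist","w1"); print(s["eef_pos"],s["tcp_rot"],s["dq"])
```

```text
[0.5531331  0.20978203 0.30112194] [ 1.57446356e-01  9.87527287e-01  2.97942814e-05 -7.08750261e-04] [ 0.02463751 -0.00604687  0.00843429 -0.00231947 -0.00165385 -0.00159156]
```

View pics/w1.png

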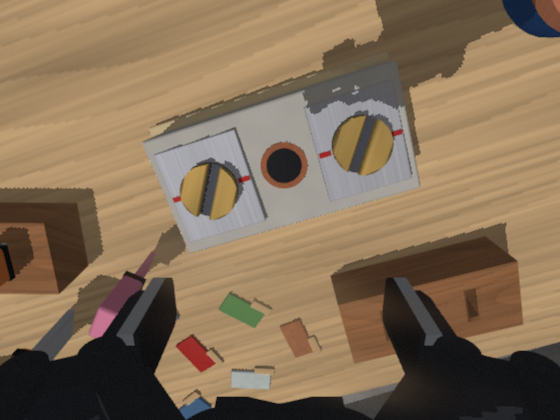

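The wrist view is clear. Screw heads are at about (210,191) and (363,145), with red marks at (178,199)/(245,179) and (324,155)/(397,133).

```bash
cat >> h.py <<'E'
def screws(im,C,verbose=True):
    hsv=cv2.cvtColor(im,cv2.COLOR_RGB2HSV)
    br=mask(im,(15,140,60),(30,255,255)); br=cv2.morphologyEx(br,cv2.MORPH_OPEN,np.ones((2,2)))
    rd=cv2.inRange(hsv,np.array((0,180,80)),np.array((5,255,255)))|cv2.inRange(hsv,np.array((174,180,80)),np.array((179,255,255)))
    reds=[np.array(cv2.moments(b)["m10"]/cv2.moments(b)["m00"]) for b in []]
    R_=[cast(C,b[:,0].mean(0),.084)[0][:2] for b in blobs(rd,8)]
    closed=cv2.morphologyEx(br,cv2.MORPH_CLOSE,cv2.getStructuringElement(cv2.MORPH_ELLIPSE,(19,19)))
    out=[]
    for b in blobs(closed,900):
        w=cast(C,b[:,0],.1)[:,:2]; h=cv2.convexHull((w*1e4).astype(np.float32))
        (cx,cy),r=cv2.minEnclosingCircle(h); 
        m=np.zeros_like(br); cv2.fillPoly(m,[cv2.convexHull(b)],255); m=cv2.erode(m,np.ones((3,3)))
        s=blobs(m&~br,40)
        if not s or abs(r-280)>40: continue
        ys,xs=np.nonzero(m&~br); sp=cast(C,np.c_[xs,ys],.095)[:,:2]
        rc=cv2.minAreaRect((cast(C,s[0][:,0],.095)[:,:2]*1e4).astype(np.float32)); p=cv2.boxPoints(rc)
        e=max([p[1]-p[0],p[2]-p[1]],key=np.linalg.norm); ev=np.linalg.svd(sp-sp.mean(0),full_matrices=False)[2][0]
        yaw=lambda v:np.degrees(np.arctan(v[1]/v[0]))
        near=[q for q in R_ if np.linalg.norm(q-np.array([cx,cy])*1e-4)<.055]
        mid=np.mean(near,0) if len(near)==2 else None
        print("head c",round(cx*.1,1),round(cy*.1,1),"r",round(r*.1,1),"slot c",(np.array(rc[0])*.1).round(1),(np.array(rc[1])*.1).round(1),"yaw rect %.1f pca %.1f"%(yaw(e),yaw(ev)),"red mid",None if mid is None else (mid*1e3).round(1), "red dir" ,None if mid is None else yaw(near[0]-near[1]))
E
python3 - <<'E'
from h import *
im=cv2.imread("pics/w1.png")[:,:,::-1].copy()
s={"eef_pos":[0.5531331,0.20978203,0.30112194],"tcp_rot":[.157446,.987527,.00003,-.000709]}
C=cam("wrist",s); screws(im,C)
T=cam("top"); t=cv2.imread("pics/top0.png")[:,:,::-1].copy(); screws(t,T)
print(proj(T,[[.55,.13,.1],[.55,.285,.1]]))
E
```

```text
[[223.50444436 226.14169773]
 [171.25421699 225.22672402]]
```

Call:
{"api": "step_arm", "payload": {"increments": [[[0,-41,0],[0,0,0]],[[0,-41,0],[0,0,0]],[[0,-41,0],[0,0,0]],[[0,-41,0],[0,0,0]],[[0,-41,0],[0,0,0]],[[0,-41,0],[0,0,0]],[[0,-41,0],[0,0,0]],[[0,-41,0],[0,0,0]]]}}

```text
time: 2.45
eef_pos: [0.5531, -0.1184, 0.3017]
tcp_rot: [0.156, 0.988, 0.0, 0.0]
contact_force: [1.1, 0.2, 0.5]
opening: 1.001
finger_force: 0.0
```

Call:
{"api": "step_arm", "payload": {"increments": [[[0,0,0],[0,0,0]],[[0,0,0],[0,0,0]],[[0,0,0],[0,0,0]],[[0,0,0],[0,0,0]]]}}

```text
time: 2.78
eef_pos: [0.5536, -0.1163, 0.3016]
tcp_rot: [0.156, 0.988, 0.0, -0.0]
contact_force: [-0.8, 0.0, 0.8]
opening: 1.001
finger_force: 0.0
```

Run:
```python
from h import *
im,C,s=shot("wrist","w2"); print(s["eef_pos"],s["tcp_rot"])
for nm,lo,hi in [("orange",(5,180,100),(14,255,255)),("blue",(108,160,60),(122,255,255))]:
    for b in blobs(mask(im,lo,hi),200):
        r=cv2.minAreaRect(b); print(nm,np.round(r[0]),np.round(r[1]),r[2],cast(C,r[0],.145)[0].round(4))
```

```text
[ 0.55360012 -0.11634173  0.30161054] [ 1.55958281e-01  9.87763598e-01  2.64220122e-04 -1.40866927e-04]
orange [274. 184.] [56. 26.] 90.0 [ 0.5519 -0.1187  0.145 ]
blue [166. 183.] [57. 45.] 85.60128784179688 [ 0.5229 -0.2047  0.145 ]
```

View pics/w2.png

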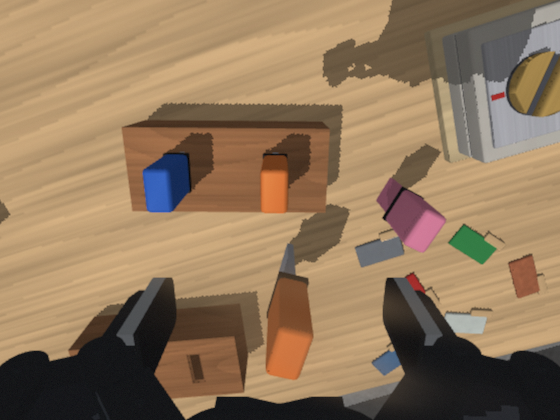

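The wrist view shows the orange driver's handle at columns 261–288. Its robot-side face spans rows 155–184, the top face is below that down to row 212, and it is nearly aligned with the tool. The blue driver at (166,183) is clear of it. Next I'll measure the top face precisely and fix the brass mask.

Run:
```python
from h import *
im=cv2.imread("pics/w2.png")[:,:,::-1].copy()
s={"eef_pos":[0.5536,-.11634,.30161],"tcp_rot":[.155958,.987763,.000264,-.00014]}
C=cam("wrist",s); hsv=cv2.cvtColor(im,cv2.COLOR_RGB2HSV)
print("V col274",hsv[150:216:3,274].tolist())
print("row 200",hsv[200,256:294:2].tolist())
m=mask(im,(5,180,100),(14,255,255))
for r in range(156,214,6): x=np.nonzero(m[r,240:300])[0]; print(r,x.min()+240,x.max()+240,end=' | ')
# rack top edges
L=cast(C,[[132,211],[327,211],[124,127],[328,127]],.07); print(L.round(4),[np.arctan2(*(L[i+1]-L[i])[:2][::-1]) for i in (0,2)])
w=cv2.imread("pics/w1.png")[:,:,::-1]; h1=cv2.cvtColor(w,cv2.COLOR_RGB2HSV)
print(h1[191,178:245:4].tolist(), h1[179,240:250:2].tolist())
```

```text
V col274 [[13, 133, 75], [135, 8, 66], [11, 187, 109], [11, 189, 109], [11, 188, 110], [12, 191, 108], [11, 188, 110], [11, 184, 172], [11, 180, 220], [12, 180, 221], [12, 180, 222], [12, 181, 221], [11, 182, 220], [11, 182, 220], [12, 181, 220], [11, 182, 220], [11, 183, 220], [11, 183, 219], [11, 183, 219], [11, 182, 218], [11, 183, 216], [14, 126, 205]]
row 200 [[13, 132, 137], [13, 140, 135], [11, 163, 153], [11, 184, 213], [12, 178, 223], [12, 180, 224], [11, 180, 223], [11, 181, 222], [11, 181, 220], [11, 183, 220], [11, 182, 218], [11, 186, 217], [11, 186, 215], [11, 185, 212], [11, 187, 195], [11, 186, 160], [12, 149, 130], [13, 140, 142], [13, 138, 142]]
156 267 283 | 162 263 286 | 168 262 286 | 174 261 287 | 180 261 287 | 186 261 287 | 192 261 286 | 198 261 286 | 204 261 286 | 210 262 285 | [[ 0.5532 -0.2818  0.07  ]
 [ 0.6182 -0.0809  0.07  ]
 [ 0.4691 -0.2508  0.07  ]
 [ 0.532  -0.056   0.07  ]] [np.float64(1.2580471826891586), np.float64(1.2582529302487342)]
[[120, 10, 176], [20, 137, 166], [20, 138, 177], [20, 137, 175], [19, 136, 171], [20, 139, 165], [19, 135, 96], [111, 29, 62], [120, 26, 79], [17, 51, 90], [20, 136, 174], [20, 137, 171], [19, 137, 175], [20, 137, 177], [19, 137, 170], [0, 4, 68], [120, 10, 134]] [[0, 186, 85], [1, 189, 147], [0, 189, 163], [0, 192, 162], [1, 179, 161]]
```

```bash
sed -i 's/(15,140,60),(30,255,255)/(15,100,85),(28,200,255)/; s/np.array((0,180,80))/np.array((0,150,60))/' h.py
python3 - <<'E'
from h import *
s={"eef_pos":[0.5536,-.11634,.30161],"tcp_rot":[.155958,.987763,.000264,-.00014]}
C=cam("wrist",s); P=cast(C,[[274,171],[274,213],[261.,192],[287,192],[274,192]],.145); print(P.round(4))
print("well", cast(C,[[132,211],[327,211],[124,127],[328,127]],.07).mean(0))
im=cv2.imread("pics/w1.png")[:,:,::-1].copy()
s={"eef_pos":[0.5531331,0.20978203,0.30112194],"tcp_rot":[.157446,.987527,.00003,-.000709]}
C=cam("wrist",s); screws(im,C)
E
```

```text
[[ 0.5413 -0.1152  0.145 ]
 [ 0.5767 -0.1268  0.145 ]
 [ 0.5552 -0.1314  0.145 ]
 [ 0.562  -0.1103  0.145 ]
 [ 0.5586 -0.1209  0.145 ]]
well [ 0.54311331 -0.16738935  0.07      ]
head c 553.9 294.6 r 28.6 slot c [555.3 294.6] [10.  52.3] yaw rect -32.8 pca -32.6 red mid [554.2 294.6] red dir 89.25159750571552
head c 551.7 139.9 r 28.3 slot c [552.9 138.8] [11.6 53.4] yaw rect -32.6 pca -32.4 red mid [551.8 137.5] red dir 89.09607044003087
```

Call:
{"api": "step_arm", "payload": {"increments": [[[5,-4,-30],[0,0,0]],[[0,0,-35],[0,0,0]],[[0,0,-35],[0,0,0]],[[0,0,-30],[0,0,0]],[[0,0,-30],[0,0,0]],[[0,0,-25],[0,0,0]],[[0,0,-15],[0,0,0]],[[0,0,0],[0,0,0]]], "fingers": 1}}

```text
time: 3.5
eef_pos: [0.5558, -0.1195, 0.0972]
tcp_rot: [0.156, 0.988, 0.001, -0.004]
contact_force: [-0.5, 0.1, -0.9]
opening: 0.999
finger_force: 0.0
```

Run:
```python
from h import *
im,C,s=shot("wrist","w3"); print(s["eef_pos"],s["tcp_rot"],s["contact_force"])
for b in blobs(mask(im,(5,170,80),(14,255,255)),200): print(cv2.boundingRect(b))
g=R.from_quat(s["tcp_rot"]); print(proj(C,np.array(s["eef_pos"])+g.apply([[0,0.012,-.044],[0,-.012,-.044],[0,0,-.044]])))
```

```text
[ 0.55582714 -0.1194986   0.0972259 ] [ 0.15600965  0.98774599  0.00105255 -0.00421279] [-0.480354    0.09498481 -0.85176088]
(237, 234, 73, 170)
[[311.56500838 353.33556931]
 [237.95410552 353.30972058]
 [274.76177916 353.32264572]]
```

View pics/w3.png

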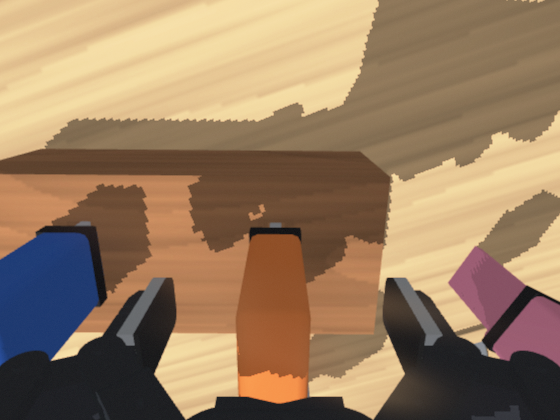

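The handle is centred between the pads: columns 237–310, against an expected 238–311. Closing the fingers now.

Call:
{"api": "step_arm", "payload": {"increments": [[[0,0,0],[0,0,0]],[[0,0,0],[0,0,0]],[[0,0,0],[0,0,0]],[[0,0,0],[0,0,0]],[[0,0,0],[0,0,0]],[[0,0,0],[0,0,0]],[[0,0,0],[0,0,0]],[[0,0,0],[0,0,0]]], "fingers": -1, "grip_force": 90}}

```text
time: 4.22
eef_pos: [0.5593, -0.1228, 0.103]
tcp_rot: [0.157, 0.988, -0.0, 0.001]
contact_force: [-0.7, 0.4, 5.9]
opening: 0.266
finger_force: 88.7
```

Call:
{"api": "step_arm", "payload": {"increments": [[[0,0,0],[0,0,0]],[[0,0,0],[0,0,0]],[[0,0,0],[0,0,0]],[[0,0,0],[0,0,0]]]}}

```text
time: 4.55
eef_pos: [0.5593, -0.1228, 0.103]
tcp_rot: [0.157, 0.988, -0.0, 0.001]
contact_force: [-0.5, -0.4, 5.5]
opening: 0.273
finger_force: 88.7
```

Call:
{"api": "step_arm", "payload": {"increments": [[[0,0,10],[0,0,0]],[[0,0,20],[0,0,0]],[[0,0,25],[0,0,0]],[[0,0,30],[0,0,0]],[[0,0,30],[0,0,0]],[[0,0,30],[0,0,0]],[[0,0,10],[0,0,0]],[[0,0,0],[0,0,0]]]}}

```text
time: 5.22
eef_pos: [0.5598, -0.1228, 0.2599]
tcp_rot: [0.157, 0.988, -0.001, 0.003]
contact_force: [0.0, 0.7, -2.7]
opening: 0.274
finger_force: 88.5
```

Call:
{"api": "step_arm", "payload": {"increments": [[[0,30,0],[0,0,-0.05]],[[0,37,0],[0,0,-0.05]],[[0,37,0],[0,0,-0.05]],[[0,37,0],[0,0,-0.05]],[[0,37,0],[0,0,-0.05]],[[-3,37,0],[0,0,0]],[[-3,30,0],[0,0,0]],[[-1,16,0],[0,0,0]]]}}

```text
time: 5.88
eef_pos: [0.5491, 0.1419, 0.2527]
tcp_rot: [0.278, 0.961, -0.0, -0.003]
contact_force: [-0.3, -1.6, -2.6]
opening: 0.27
finger_force: 89.1
```

Call:
{"api": "step_arm", "payload": {"increments": [[[0,0,0],[0,0,0]],[[0,0,0],[0,0,0]],[[0,0,0],[0,0,0]],[[0,0,0],[0,0,0]],[[0,0,0],[0,0,0]],[[0,0,0],[0,0,0]]]}}

```text
time: 6.38
eef_pos: [0.5517, 0.1376, 0.2565]
tcp_rot: [0.28, 0.96, -0.0, -0.0]
contact_force: [0.5, 0.3, -2.2]
opening: 0.271
finger_force: 89.1
```

Run:
```python
from h import *
im,C,s=shot("wrist","w4"); print(s["eef_pos"],s["tcp_rot"],s["contact_force"],s["wrist_torque"],s["qpos"])
x=R.from_quat(s["tcp_rot"]).as_matrix(); print("yaw",np.degrees(np.arctan2(x[1,0],x[0,0])), x[:,2])
screws(im,C)
```

```text
[0.5517305  0.13760056 0.25648004] [ 2.79917315e-01  9.60024097e-01 -1.09726637e-04 -1.32988106e-04] [ 0.5177845   0.27723773 -2.22116201] [-0.06685104 -0.01075677 -0.01626581] [ 6.60748065e-02  3.37290553e-02  1.81570242e+00 -1.19619183e-04
  1.29248625e+00 -9.37272669e-01]
yaw 147.48945813527612 [-3.16772345e-04 -1.36229083e-04 -9.99999941e-01]
head c 554.2 292.6 r 29.0 slot c [554.5 293.2] [ 8.1 52.2] yaw rect -32.7 pca -33.1 red mid [554.1 295.1] red dir 89.08713404521268
head c 552.3 139.2 r 28.3 slot c [553.2 138.1] [10.6 53.4] yaw rect -32.5 pca -32.5 red mid [551.7 137.7] red dir 89.18058336067686
```

View pics/w4.png

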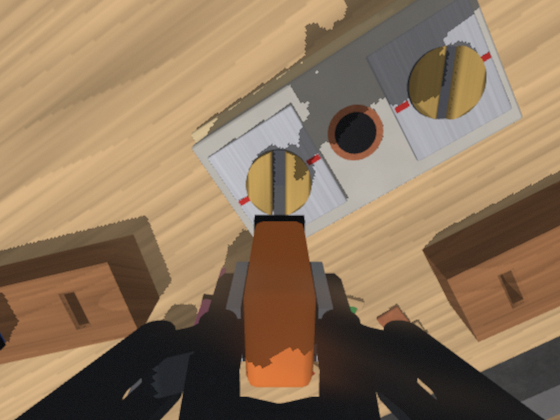

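The driver is square in the grip (shoulder centre at column 279) and lined up with the nearer slot at (279,183). Lowering it in.

Call:
{"api": "step_arm", "payload": {"increments": [[[0,0.5,-20],[0,0,0]],[[0,0,-20],[0,0,0]],[[0,0,-12],[0,0,0]],[[0,0,-6],[0,0,0]],[[0,0,-5],[0,0,0]],[[0,0,-4],[0,0,0]],[[0,0,0],[0,0,0]],[[0,0,0],[0,0,0]]]}}

```text
time: 7.1
eef_pos: [0.5521, 0.1392, 0.1904]
tcp_rot: [0.279, 0.96, 0.0, 0.001]
contact_force: [0.2, -0.4, -2.8]
opening: 0.27
finger_force: 89.2
```

Call:
{"api": "step_arm", "payload": {"increments": [[[0,0,-1.5],[0,0,0]],[[0,0,-1.5],[0,0,0]],[[0,0,0],[0,0,0]],[[0,0,0],[0,0,0]]]}}

```text
time: 7.43
eef_pos: [0.5516, 0.1391, 0.1869]
tcp_rot: [0.279, 0.96, 0.0, 0.0]
contact_force: [0.9, -0.7, -2.0]
opening: 0.27
finger_force: 89.2
```

Call:
{"api": "step_arm", "payload": {"increments": [[[0,0,0],[0,0,-0.08]],[[0,0,0],[0,0,-0.08]],[[0,0,0],[0,0,-0.08]],[[0,0,0],[0,0,-0.08]],[[0,0,0],[0,0,-0.08]],[[0,0,0],[0,0,-0.08]],[[0,0,0],[0,0,-0.08]],[[0,0,0],[0,0,-0.08]]]}}

```text
time: 8.1
eef_pos: [0.5514, 0.1388, 0.1868]
tcp_rot: [0.568, 0.823, -0.001, -0.0]
contact_force: [-0.0, -0.5, -2.7]
opening: 0.267
finger_force: 89.1
```

```bash
cat > st.py <<'E'
from h import *
s=readout.get_state(); x=R.from_quat(s["tcp_rot"]).as_matrix()
print("t",s["time"],np.round(s["eef_pos"],4),"yaw %.1f"%np.degrees(np.arctan2(x[1,0],x[0,0])),"F",np.round(s["contact_force"],1),"M",np.round(s["wrist_torque"],3),"op",s["opening"],"q",np.round(s["qpos"],2))
E
python3 st.py
```

```text
t 8.1 [0.5514 0.1388 0.1868] yaw 110.7 F [-0.  -0.5 -2.7] M [-0.163  0.182  0.145] op 0.2667291114372988 q [ 0.07  0.1   1.88 -0.    1.17 -0.29]
```

Call:
{"api": "step_arm", "payload": {"increments": [[[0,0,0],[0,0,-0.06]],[[0,0,0],[0,0,-0.06]],[[0,0,0],[0,0,-0.06]],[[0,0,0],[0,0,-0.06]],[[0,0,0],[0,0,-0.06]],[[0,0,0],[0,0,-0.06]],[[0,0,0],[0,0,-0.03]],[[0,0,0],[0,0,-0.03]]]}}

```text
time: 8.77
eef_pos: [0.5519, 0.1389, 0.1868]
tcp_rot: [0.727, 0.687, 0.0, 0.001]
contact_force: [0.4, -0.6, -3.2]
opening: 0.273
finger_force: 89.0
```

```bash
python3 st.py
```

```text
t 8.7667 [0.5519 0.1389 0.1868] yaw 86.8 F [ 0.4 -0.6 -3.2] M [-0.107 -0.198  0.137] op 0.2729128053991768 q [ 0.07  0.1   1.88 -0.    1.16  0.12]
```

Call:
{"api": "step_arm", "payload": {"increments": [[[0,0,0],[0,0,-0.03]],[[0,0,0],[0,0,-0.03]],[[0,0,0],[0,0,0]]]}}

```text
time: 9.02
eef_pos: [0.552, 0.1389, 0.1869]
tcp_rot: [0.747, 0.665, 0.0, 0.001]
contact_force: [1.1, -0.7, -4.4]
opening: 0.268
finger_force: 88.9
```

```bash
python3 st.py
python3 - <<'E'
from h import *
im,C,s=shot("wrist","w5"); screws(im,C)
E
```

```text
t 9.0167 [0.552  0.1389 0.1869] yaw 83.4 F [ 1.1 -0.7 -4.4] M [-0.148 -0.294  0.121] op 0.26766357548636577 q [ 0.07  0.1   1.88 -0.    1.16  0.18]
head c 552.7 139.2 r 28.3 slot c [552.8 140.8] [48.1 36.2] yaw rect 83.4 pca -87.1 red mid None red dir None
```

Call:
{"api": "step_arm", "payload": {"increments": [[[0,0,0],[0,0,-0.03]],[[0,0,0],[0,0,-0.03]],[[0,0,0],[0,0,0]]]}}

```text
time: 9.32
eef_pos: [0.5521, 0.1389, 0.1869]
tcp_rot: [0.766, 0.643, 0.0, 0.001]
contact_force: [1.8, -0.8, -4.7]
opening: 0.265
finger_force: 88.9
```

```bash
python3 st.py
```

```text
t 9.3167 [0.5521 0.1389 0.1869] yaw 80.0 F [ 1.8 -0.8 -4.7] M [-0.185 -0.391  0.103] op 0.26479207659187576 q [ 0.07  0.1   1.88 -0.    1.16  0.24]
```

Call:
{"api": "step_arm", "payload": {"increments": [[[0,0,0],[0,0,-0.03]],[[0,0,0],[0,0,-0.02]],[[0,0,0],[0,0,0]]]}}

```text
time: 9.57
eef_pos: [0.5521, 0.1389, 0.1869]
tcp_rot: [0.781, 0.624, 0.0, 0.001]
contact_force: [2.7, -1.0, -3.6]
opening: 0.272
finger_force: 88.9
```

```bash
python3 st.py
```

```text
t 9.5667 [0.5521 0.1389 0.1869] yaw 77.2 F [ 2.7 -1.  -3.6] M [-0.228 -0.595  0.541] op 0.27249427654495434 q [ 0.07  0.1   1.88 -0.    1.16  0.29]
```

Torque jumped to 0.54 N·m 12° past the marks, which matches the slot slack, so the screw is at its stop. I'll nudge a little further, back off to centre and lift out.

Call:
{"api": "step_arm", "payload": {"increments": [[[0,0,0],[0,0,-0.02]],[[0,0,0],[0,0,0]],[[0,0,0],[0,0,0.06]],[[0,0,0],[0,0,0.06]],[[0,0,0],[0,0,0.05]],[[0,0,0],[0,0,0.04]],[[0,0,0],[0,0,0]]]}}

```text
time: 10.15
eef_pos: [0.5508, 0.1396, 0.1866]
tcp_rot: [0.72, 0.694, -0.0, -0.001]
contact_force: [0.2, -0.6, -2.2]
opening: 0.269
finger_force: 89.1
```

Call:
{"api": "step_arm", "payload": {"increments": [[[0,0,5],[0,0,0]],[[0,0,15],[0,0,0]],[[0,0,25],[0,0,0]],[[0,0,25],[0,0,0]],[[0,0,0],[0,0,0]],[[0,0,0],[0,0,0]],[[0,0,0],[0,0,0]]]}}

```text
time: 10.73
eef_pos: [0.5508, 0.1392, 0.2555]
tcp_rot: [0.72, 0.694, -0.001, -0.001]
contact_force: [-0.9, -0.7, -3.5]
opening: 0.268
finger_force: 89.4
```

```bash
python3 st.py
python3 - <<'E'
from h import *
im,C,s=shot("wrist","w6"); screws(im,C); im,C,s=shot("top","t6");
E
```

```text
t 10.7333 [0.5508 0.1392 0.2555] yaw 88.0 F [-0.9 -0.7 -3.5] M [ 0.007 -0.001  0.009] op 0.2683490627697483 q [0.07 0.03 1.82 0.   1.29 0.1 ]
head c 552.8 138.4 r 28.2 slot c [552.9 138.2] [51.5 12.3] yaw rect 88.0 pca 87.9 red mid None red dir None
```

View pics/w6.png

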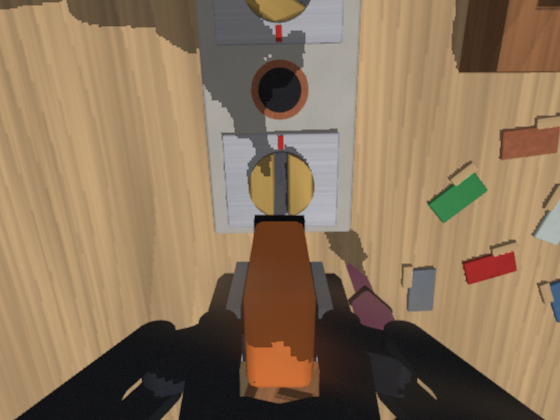

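The first screw's slot at (281,184) now points at the red mark at (281,142). Moving to the second screw and turning back to its slot angle.

Call:
{"api": "step_arm", "payload": {"increments": [[[0,15,0],[0,0,0.0865]],[[0,15,0],[0,0,0.0865]],[[0,15,0],[0,0,0.0865]],[[0,15,0],[0,0,0.0865]],[[0,15,0],[0,0,0.0865]],[[0,15,0],[0,0,0.0865]],[[0,15,0],[0,0,0.0865]],[[0,15,0],[0,0,0.0865]]]}}

```text
time: 11.5
eef_pos: [0.5506, 0.2596, 0.2543]
tcp_rot: [0.439, 0.898, -0.001, -0.002]
contact_force: [-0.4, 0.6, -3.3]
opening: 0.267
finger_force: 89.2
```

Call:
{"api": "step_arm", "payload": {"increments": [[[1,10,0],[0,0,0.0865]],[[1,10,0],[0,0,0.0865]],[[1,8,0],[0,0,0.0865]],[[0,7,0],[0,0,0.0865]],[[0,0,0],[0,0,0]],[[0,0,0],[0,0,0]],[[0,0,0],[0,0,0]],[[0,0,0],[0,0,0]]]}}

```text
time: 12.17
eef_pos: [0.5544, 0.2936, 0.2561]
tcp_rot: [0.281, 0.96, -0.0, -0.0]
contact_force: [-0.4, -0.0, -2.8]
opening: 0.269
finger_force: 89.2
```

```bash
python3 st.py
python3 - <<'E'
from h import *
im,C,s=shot("wrist","w7"); screws(im,C)
E
```

```text
t 12.1667 [0.5544 0.2936 0.2561] yaw 147.4 F [-0.4 -0.  -2.8] M [-0.024  0.011  0.025] op 0.269007255046508 q [ 0.33  0.17  1.67 -0.    1.3  -0.68]
head c 554.8 295.1 r 28.3 slot c [555.8 294.4] [11.  53.4] yaw rect -32.9 pca -33.2 red mid [554.2 293.8] red dir 89.13162249544268
head c 552.6 140.9 r 28.6 slot c [553.9 137.7] [53.6 12.3] yaw rect 89.1 pca 88.0 red mid [551.8 138.4] red dir 89.23333897633647
```

Screw 1 now reads 89.1°, matching its marks at 89.2°. Lowering into screw 2.

Call:
{"api": "step_arm", "payload": {"increments": [[[0,0.7,-20],[0,0,0]],[[0,0,-20],[0,0,0]],[[0,0,-12],[0,0,0]],[[0,0,-6],[0,0,0]],[[0,0,-5],[0,0,0]],[[0,0,-4],[0,0,0]],[[0,0,0],[0,0,0]],[[0,0,0],[0,0,0]]]}}

```text
time: 12.88
eef_pos: [0.555, 0.2949, 0.1905]
tcp_rot: [0.28, 0.96, 0.0, 0.001]
contact_force: [0.3, -0.4, -2.1]
opening: 0.269
finger_force: 89.2
```

Call:
{"api": "step_arm", "payload": {"increments": [[[0,0,-1.5],[0,0,0]],[[0,0,-1.5],[0,0,0]],[[0,0,0],[0,0,0]],[[0,0,0],[0,0,0]]]}}

```text
time: 13.22
eef_pos: [0.5546, 0.2949, 0.1869]
tcp_rot: [0.28, 0.96, 0.0, 0.0]
contact_force: [0.2, -0.1, -3.2]
opening: 0.266
finger_force: 89.2
```

Call:
{"api": "step_arm", "payload": {"increments": [[[0,0,0],[0,0,-0.08]],[[0,0,0],[0,0,-0.08]],[[0,0,0],[0,0,-0.08]],[[0,0,0],[0,0,-0.08]],[[0,0,0],[0,0,-0.08]],[[0,0,0],[0,0,-0.08]],[[0,0,0],[0,0,-0.08]],[[0,0,0],[0,0,-0.08]]]}}

```text
time: 13.88
eef_pos: [0.5542, 0.2944, 0.1868]
tcp_rot: [0.569, 0.822, -0.001, -0.0]
contact_force: [-0.5, -1.6, -2.5]
opening: 0.273
finger_force: 89.3
```

```bash
python3 st.py
```

```text
t 13.8833 [0.5542 0.2944 0.1868] yaw 110.6 F [-0.5 -1.6 -2.5] M [-0.236  0.234  0.074] op 0.2732143277147895 q [ 0.33  0.22  1.74 -0.    1.18 -0.03]
```

Now 0.54 rad more to just short of the stop, then small steps.

Call:
{"api": "step_arm", "payload": {"increments": [[[0,0,0],[0,0,-0.08]],[[0,0,0],[0,0,-0.08]],[[0,0,0],[0,0,-0.08]],[[0,0,0],[0,0,-0.08]],[[0,0,0],[0,0,-0.08]],[[0,0,0],[0,0,-0.06]],[[0,0,0],[0,0,-0.05]],[[0,0,0],[0,0,0]]]}}

```text
time: 14.55
eef_pos: [0.5548, 0.2945, 0.1868]
tcp_rot: [0.757, 0.653, -0.0, 0.0]
contact_force: [0.8, -1.4, -3.0]
opening: 0.267
finger_force: 89.1
```

```bash
python3 st.py
```

```text
t 14.55 [0.5548 0.2945 0.1868] yaw 81.6 F [ 0.8 -1.4 -3. ] M [-0.235 -0.118  0.023] op 0.26731578635415204 q [ 0.33  0.22  1.74 -0.    1.18  0.47]
```

Call:
{"api": "step_arm", "payload": {"increments": [[[0,0,0],[0,0,-0.03]],[[0,0,0],[0,0,-0.03]],[[0,0,0],[0,0,0]]]}}

```text
time: 14.8
eef_pos: [0.5548, 0.2945, 0.1868]
tcp_rot: [0.776, 0.631, -0.0, 0.001]
contact_force: [0.1, -1.4, -2.1]
opening: 0.265
finger_force: 89.1
```

```bash
python3 st.py
```

```text
t 14.8 [0.5548 0.2945 0.1868] yaw 78.3 F [ 0.1 -1.4 -2.1] M [-0.284 -0.121  0.287] op 0.26516506429222764 q [ 0.33  0.22  1.74 -0.    1.18  0.53]
```

Call:
{"api": "step_arm", "payload": {"increments": [[[0,0,0],[0,0,-0.03]],[[0,0,0],[0,0,-0.01]],[[0,0,0],[0,0,0]]]}}

```text
time: 15.05
eef_pos: [0.5548, 0.2945, 0.1868]
tcp_rot: [0.788, 0.616, -0.0, 0.001]
contact_force: [0.8, -1.5, -2.1]
opening: 0.268
finger_force: 89.3
```

```bash
python3 st.py
```

```text
t 15.05 [0.5548 0.2945 0.1868] yaw 76.1 F [ 0.8 -1.5 -2.1] M [-0.388 -0.177  0.813] op 0.26812286367122945 q [ 0.33  0.22  1.74 -0.    1.18  0.57]
```

The second screw is at its stop too (0.81 N·m). Backing off to centre, lifting out and checking both.

Call:
{"api": "step_arm", "payload": {"increments": [[[0,0,0],[0,0,0.06]],[[0,0,0],[0,0,0.06]],[[0,0,0],[0,0,0.06]],[[0,0,0],[0,0,0.04]],[[0,0,0],[0,0,0]],[[0,0,0],[0,0,0]]]}}

```text
time: 15.55
eef_pos: [0.5545, 0.2951, 0.1868]
tcp_rot: [0.717, 0.697, 0.0, -0.001]
contact_force: [-0.4, 0.2, -3.1]
opening: 0.272
finger_force: 89.1
```

Call:
{"api": "step_arm", "payload": {"increments": [[[0,0,5],[0,0,0]],[[0,0,15],[0,0,0]],[[0,0,25],[0,0,0]],[[0,0,25],[0,0,0]],[[0,0,0],[0,0,0]],[[0,0,0],[0,0,0]]]}}

```text
time: 16.05
eef_pos: [0.5556, 0.2953, 0.259]
tcp_rot: [0.717, 0.697, 0.002, 0.001]
contact_force: [-0.3, -0.2, -3.6]
opening: 0.267
finger_force: 89.4
```

Call:
{"api": "step_arm", "payload": {"increments": [[[0,-10,0],[0,0,0.086]],[[0,-30,0],[0,0,0.086]],[[0,-35,0],[0,0,0.086]],[[0,-35,0],[0,0,0.086]],[[0,-30,0],[0,0,0.086]],[[0,-15,0],[0,0,0.086]],[[0,0,0],[0,0,0.086]],[[0,0,0],[0,0,0.086]]]}}

```text
time: 16.72
eef_pos: [0.5535, 0.1384, 0.2539]
tcp_rot: [0.439, 0.899, -0.001, -0.002]
contact_force: [0.4, 2.0, -2.4]
opening: 0.266
finger_force: 89.2
```

Call:
{"api": "step_arm", "payload": {"increments": [[[0,0,0],[0,0,0.086]],[[0,0,0],[0,0,0.086]],[[0,0,0],[0,0,0.086]],[[0,0,0],[0,0,0.086]],[[0,0,0],[0,0,0.086]],[[0,0,0],[0,0,0]],[[0,0,0],[0,0,0]],[[0,0,0],[0,0,0]]]}}

```text
time: 17.38
eef_pos: [0.554, 0.1398, 0.2553]
tcp_rot: [0.239, 0.971, -0.0, -0.001]
contact_force: [-0.0, 0.8, -2.3]
opening: 0.271
finger_force: 89.2
```

```bash
python3 st.py
python3 - <<'E'
from h import *
im,C,s=shot("wrist","w8"); screws(im,C)
E
```

```text
t 17.3833 [0.554  0.1398 0.2553] yaw 152.4 F [-0.   0.8 -2.3] M [ 0.035 -0.002 -0.013] op 0.27094277743604117 q [ 0.07  0.04  1.81  0.    1.29 -1.02]
head c 554.5 292.3 r 28.9 slot c [554.9 294.1] [55.3 10.8] yaw rect 88.0 pca 87.2 red mid [554.2 294. ] red dir 89.03916253054908
head c 552.4 139.7 r 28.5 slot c [563.6 138.4] [52.2 32.1] yaw rect 89.7 pca -81.4 red mid [551.7 138.3] red dir 89.10040636416856
```

View pics/w8.png

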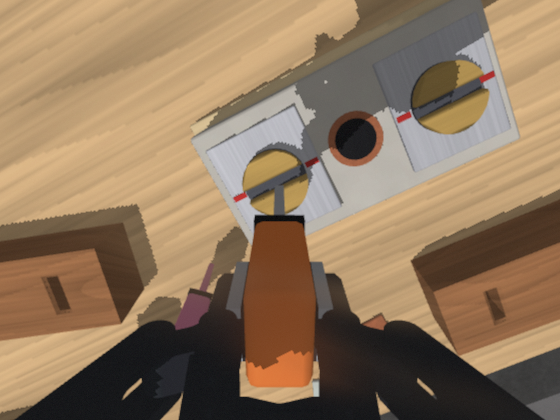

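Both slots, at (276,183) and (450,98), line up with their red marks. Returning to the rack.

Call:
{"api": "step_arm", "payload": {"increments": [[[0,-22,0],[0,0,0.0335]],[[0,-40,0],[0,0,0.0335]],[[1,-40,0],[0,0,0.0335]],[[1,-40,0],[0,0,0.0335]],[[1,-40,0],[0,0,0.0335]],[[1,-40,0],[0,0,0]],[[1,-30,0],[0,0,0]],[[0,-10.5,0],[0,0,0]]]}}

```text
time: 18.1
eef_pos: [0.5594, -0.1269, 0.2566]
tcp_rot: [0.158, 0.987, -0.001, 0.0]
contact_force: [0.7, -0.2, -2.7]
opening: 0.268
finger_force: 89.3
```

Call:
{"api": "step_arm", "payload": {"increments": [[[0,0,0],[0,0,0]],[[0,0,0],[0,0,0]],[[0,0,0],[0,0,0]],[[0,0,0],[0,0,0]],[[0,0,0],[0,0,0]]]}}

```text
time: 18.52
eef_pos: [0.5597, -0.1212, 0.2567]
tcp_rot: [0.155, 0.988, 0.0, -0.0]
contact_force: [-1.0, -0.3, -2.8]
opening: 0.271
finger_force: 89.3
```

```bash
python3 st.py
python3 - <<'E'
from h import *
im,C,s=shot("wrist","w9")
print("well corners px",proj(C,[[.5585+a*.9515+b*.3077,-.1198-a*.3077+b*.9515,.07] for a,b in ((.02,.006),(.02,-.006),(-.02,-.006),(-.02,.006))]).round().tolist())
E
```

```text
t 18.5167 [ 0.5597 -0.1212  0.2567] yaw 162.2 F [-1.  -0.3 -2.8] M [ 0.02  -0.012 -0.034] op 0.27077973494599 q [-0.39  0.04  1.81  0.    1.29 -1.65]
well corners px [[285.0, 195.0], [272.0, 195.0], [272.0, 153.0], [285.0, 153.0]]
```

View pics/w9.png

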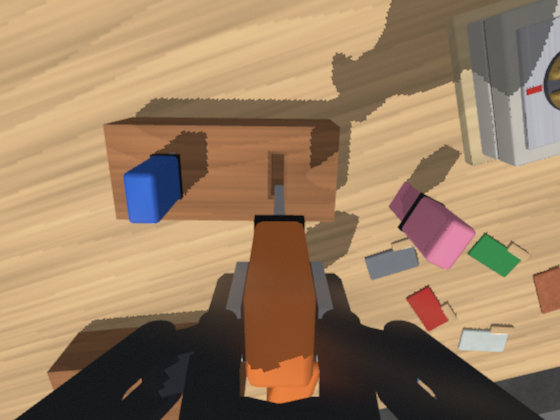

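The empty well at columns 271–284, rows 153–195 is about 1.5 px left of the blade (279). That agrees with the original grasp pose, so I'll shift by that and lower.

Call:
{"api": "step_arm", "payload": {"increments": [[[-0.4,-1.5,-15],[0,0,0]],[[0,0,-25],[0,0,0]],[[0,0,-25],[0,0,0]],[[0,0,-12],[0,0,0]],[[0,0,-6],[0,0,0]],[[0,0,0],[0,0,0]],[[0,0,0],[0,0,0]],[[0,0,0],[0,0,0]]]}}

```text
time: 19.23
eef_pos: [0.5604, -0.1245, 0.1757]
tcp_rot: [0.155, 0.988, -0.0, 0.002]
contact_force: [0.5, 0.2, -1.9]
opening: 0.27
finger_force: 89.2
```

Call:
{"api": "step_arm", "payload": {"increments": [[[0,0,-6],[0,0,0]],[[0,0,-6],[0,0,0]],[[0,0,-6],[0,0,0]],[[0,0,-6],[0,0,0]],[[0,0,-4],[0,0,0]],[[0,0,0],[0,0,0]]]}}

```text
time: 19.73
eef_pos: [0.5583, -0.1238, 0.144]
tcp_rot: [0.156, 0.988, 0.0, -0.001]
contact_force: [-0.2, -0.6, -3.1]
opening: 0.269
finger_force: 89.3
```

Call:
{"api": "step_arm", "payload": {"increments": [[[0,0,-8],[0,0,0]],[[0,0,-8],[0,0,0]],[[0,0,-8],[0,0,0]],[[0,0,-7],[0,0,0]],[[0,0,-5],[0,0,0]],[[0,0,-2],[0,0,0]],[[0,0,0],[0,0,0]],[[0,0,0],[0,0,0]]]}}

```text
time: 20.4
eef_pos: [0.5593, -0.1242, 0.1078]
tcp_rot: [0.156, 0.988, -0.0, 0.0]
contact_force: [-0.4, -0.2, -2.3]
opening: 0.271
finger_force: 89.3
```

Call:
{"api": "step_arm", "payload": {"increments": [[[0,0,-1],[0,0,0]],[[0,0,-1],[0,0,0]],[[0,0,-0.5],[0,0,0]],[[0,0,0],[0,0,0]],[[0,0,0],[0,0,0]]]}}

```text
time: 20.82
eef_pos: [0.5592, -0.1242, 0.1053]
tcp_rot: [0.156, 0.988, -0.0, 0.0]
contact_force: [0.2, -0.4, -2.3]
opening: 0.265
finger_force: 89.3
```

```bash
python3 st.py
```

```text
t 20.8167 [ 0.5592 -0.1242  0.1053] yaw 162.1 F [ 0.2 -0.4 -2.3] M [ 0.009 -0.09  -0.01 ] op 0.265173177699788 q [-0.4   0.2   1.93 -0.    1.01 -1.65]
```

Call:
{"api": "step_arm", "payload": {"increments": [[[0,0,-1],[0,0,0]],[[0,0,-1],[0,0,0]],[[0,0,0],[0,0,0]],[[0,0,0],[0,0,0]]]}}

```text
time: 21.15
eef_pos: [0.5591, -0.1242, 0.1031]
tcp_rot: [0.155, 0.988, 0.0, -0.0]
contact_force: [0.3, -0.1, -1.6]
opening: 0.266
finger_force: 89.6
```

Call:
{"api": "step_arm", "payload": {"increments": [[[0,0,-0.5],[0,0,0]],[[0,0,0],[0,0,0]],[[0,0,0],[0,0,0]]]}}

```text
time: 21.4
eef_pos: [0.5592, -0.1242, 0.103]
tcp_rot: [0.156, 0.988, -0.0, -0.0]
contact_force: [-1.7, 1.1, 0.1]
opening: 0.274
finger_force: 89.8
```

Contact shows at z = 0.103, the original seated height. Releasing.

Call:
{"api": "step_arm", "payload": {"increments": [[[0,0,0],[0,0,0]],[[0,0,0],[0,0,0]],[[0,0,0],[0,0,0]],[[0,0,0],[0,0,0]],[[0,0,0],[0,0,0]],[[0,0,0],[0,0,0]],[[0,0,0],[0,0,0]],[[0,0,0],[0,0,0]]], "fingers": 1}}

```text
time: 22.07
eef_pos: [0.5592, -0.1242, 0.1028]
tcp_rot: [0.155, 0.988, -0.0, 0.0]
contact_force: [-0.2, -0.5, 0.5]
opening: 0.998
finger_force: 0.0
```

Call:
{"api": "step_arm", "payload": {"increments": [[[0,0,10],[0,0,0]],[[0,0,25],[0,0,0]],[[0,0,35],[0,0,0]],[[0,0,40],[0,0,0]],[[0,0,40],[0,0,0]],[[0,0,40],[0,0,0]],[[0,0,8],[0,0,0]],[[0,0,0],[0,0,0]]]}}

```text
time: 22.73
eef_pos: [0.5611, -0.1249, 0.3071]
tcp_rot: [0.155, 0.988, -0.001, 0.005]
contact_force: [0.6, 0.5, 0.1]
opening: 1.002
finger_force: 0.0
```

Call:
{"api": "step_arm", "payload": {"increments": [[[0,0,0],[0,0,0]],[[0,0,0],[0,0,0]],[[0,0,0],[0,0,0]],[[0,0,0],[0,0,0]]]}}

```text
time: 23.07
eef_pos: [0.5584, -0.1238, 0.2982]
tcp_rot: [0.156, 0.988, 0.001, -0.002]
contact_force: [1.1, 0.8, 0.3]
opening: 0.999
finger_force: 0.0
```

```bash
python3 st.py
python3 - <<'E'
from h import *
im,C,s=shot("wrist","w10")
for nm,lo,hi in [("orange",(5,170,80),(14,255,255)),("blue",(108,160,60),(122,255,255))]:
    for b in blobs(mask(im,lo,hi),200)[:3]: print(nm,cv2.boundingRect(b))
hs=cv2.cvtColor(im,cv2.COLOR_RGB2HSV)
c=.5585-.0004,-.1205
print("expected seated box (top corners, shoulder near edge)",proj(C,[[c[0]+a*.9515+b*.3077,c[1]-a*.3077+b*.9515,z] for a,b,z in ((.02,.012,.145),(.02,-.012,.145),(-.02,-.012,.145),(-.02,.012,.145),(-.02,0,.07))]).round().tolist())
cv2.imwrite("pics/c10.png",im[90:330,80:480,::-1])
E
```

```text
t 23.0667 [ 0.5584 -0.1238  0.2982] yaw 162.1 F [1.1 0.8 0.3] M [ 0.017 -0.009 -0.017] op 0.9988204953513579 q [-0.4   0.02  1.76  0.    1.37 -1.65]
orange (272, 324, 47, 53)
orange (265, 151, 29, 57)
blue (148, 149, 46, 57)
expected seated box (top corners, shoulder near edge) [[295.0, 208.0], [267.0, 208.0], [266.0, 162.0], [296.0, 162.0], [281.0, 146.0]]
```

View pics/c10.png

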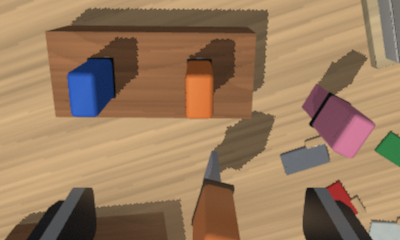

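The orange driver stands in its well at full-frame (279,180), at the same height as the blue one and just where a seated driver should appear. Handing in.

```bash
python3 -c "
from plant import sign_off
print(sign_off())"
```

```text
the job is handed in; nothing more can be done
None
```

Both brass screws are turned fully home with their slots in line with the red marks, and the orange driver is back fully down in its own well and released; the job is handed in at about 23 s.

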